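# Push the treat tin through the spring flap of the refill bin

### The job

The low round treat tin on the loading shelf of the grey bin is empty: push it through the bin's spring flap so that it drops into the bin and the flap closes behind it. Push the flap open with one finger and hold it open while the other finger pushes the tin in; do not shove the flap open with the tin. Only push, do not lift the tin, and leave the other things on the ledge where they are.

Things in the scene. Friction and masses are not known exactly. Their poses are not given: they have to be found in the camera images.
- bin: Grey plastic refill bin with a loading shelf in front, fixed, upright, turned about the vertical. Origin: on the ledge surface, in the plane of the closed flap, midway across. Its x axis points through the doorway into the bin, y to the left seen that way, z up. Open above; side and back walls 4 mm thick, up to z = 100 mm. The next two points tell the rest, in this frame.
- doorway (a point): Doorway point: bin's x = 0, y = 0, at the shelf's height (52 mm). The loading shelf, top at z = 52 mm, runs from x = -155 to -8 mm and ends there in a straight drop into the bin. Two kerbs 10 mm high (inner faces y = +33 and -33 mm) bound the tin's lane, open at its outer end and above.
- bin_floor (a point): Middle of the bin's inner floor (bin's x = 53, y = 0, z = 5 mm). Inside, the bin runs from x = -8 to +114 mm and y = -51 to +51 mm. A thing pushed over the shelf's end tips and falls to this floor, below the flap's lower edge.
- flap (a joint): White upright flap closing the doorway like a small door: 4 mm thick, 92 mm wide, z = 55 to 101 mm. Vertical hinge at the bin's x = 0, y = +48 mm (left); free edge at y = -45 mm. In rad: 0 closed, square across the lane; grows as the free edge swings inwards (+x); stop at 1.45. A spring shuts it at once when let go; 50 mm from the hinge it takes 0.6 N to start, 2 N at 1 rad.
- flap_edge (a point): Point at mid-height on the flap's free edge, 93 mm from the hinge, 78 mm above the ledge when the flap is closed or open.
- tin_mid (a point): Centre of the tin to push: low round stainless steel tin with lid, 42 mm across, 28 mm high, about 60 g, standing upright in the lane on the shelf, its centre 75 to 95 mm in front of the closed flap (a finger fits between tin and flap) and up to 8 mm off the lane's middle. The point is half-way up: 14 mm above the shelf, 66 mm above the ledge.
- box_low_mid (a point): Bystander, to be left alone: lower of two stacked grey snap-lid containers, each 156 x 206 x 76 mm. The point is near its middle.
- box_top_mid (a point): Bystander, to be left alone: upper of the two stacked grey containers, its top 152 mm above the ledge. The point is near its middle.
- tall_tin_mid (a point): Bystander, to be left alone: tall round stainless tin, 67 mm across, 80 mm high, standing beside the bin's loading shelf on its left: not the one to push. The point is near its middle.
- scoop_mid (a point): Bystander, to be left alone: bamboo scoop, 170 x 46 mm, 24 mm high, lying beside the loading shelf on its right. The point is near its middle.
- tongs_mid (a point): Bystander, to be left alone: white plastic tongs with rubber tips lying flat, about 200 x 60 x 14 mm. The point is near its middle.
- bowl_mid (a point): Bystander, to be left alone: small white ceramic bowl, 110 mm across, 45 mm high. The point is near its middle.
- brush_mid (a point): Bystander, to be left alone: wooden shoe brush, 150 x 50 x 43 mm. The point is near its middle.
There are look-alikes about, which are no part of the job. Of the things shaped like the part that bears tin_mid, the bare steel one is meant.

How it is judged:
By the outcome, as a careful person would: the job done as asked, in the order asked, and still so for the second after the job is handed in, with the robot touching nothing.
It also fails if it takes over 38 s, if anything falls off the work surface, if the arm or the gripper's body presses on something with over 40 N, if the wrist force passes 120 N, or if a joint passes its speed limit or range.

### The arm

A 6-joint arm with a two-finger parallel gripper is mounted at the origin on the work surface. World frame = base frame: x ahead of the robot, y to its left, z up, the work surface at z = 0. Lengths are in mm, angles in rad, forces in N, time in s.
With the tool pointing down it reaches from about 300 to 750 mm from the base axis. Payload 8.5 kg.
Tool frame: the origin (TCP) lies midway between the tips of the shut fingers; the grasp point (between the pads) lies 19 mm behind it; z points along the fingers, y is the line along which they close (so a half turn about z gives the same grasp; the last joint's range is limited). The gripper opens to 88 mm and grips with 3 to 60 N. Pads are 18 mm wide; open, the fingers measure 123 mm over their backs; the gripper's body (75 mm by 187 mm) begins 45 mm behind the grasp point.
Start: joints at [-1.371, 0.381, 1.297, -0, 1.464, -0.215], TCP at [221.646, -503.342, 238.748] pointing down, gripper open.
Joint ranges: [-3.11, 3.11], [-0.89, 2.33], [0.22, 2.48], [-1.42, 4.56], [0.17, 2.85], [-2.88, 2.88]. Speed limits (rad/s): [2.39, 2.39, 3.14, 3.14, 3.14, 3.14].

### API

Orientations are given as [roll, pitch, yaw] about the fixed x, y, z axes, in that order (R = Rz(yaw) Ry(pitch) Rx(roll)).
In Python, from bench import get_state, get_image, camera_info, finish_job gives the robot as it stands.
- The arm moves only by the shell command python3 -m jog 'ROWS' [FORCE]. ROWS is JSON, a list of rows, each an object of numbers: "tx", "ty", "tz": the shift along the tool's x, y, z each as a share of 0.15 m, from -1 to 1; "spin": the turn about the tool's z as a share of 45 degrees, from -1 to 1; "gripper": the opening, from 0 (shut) to 1 (fully open). In form: [{"tx": .., "ty": .., "tz": .., "spin": .., "gripper": ..}, ...]. A call has 1 to 12 rows; each row is the pose to reach, as a shift and turn from the pose commanded when the call began, along the tool's axes at that moment; what a row does not reach only later rows make up. A row lasts 1/12 s, in which the tool goes at most 41.7 mm and 7.16 degrees, less where a joint would pass 70% of its speed; a pose out of reach is approached as far as the arm can. A call with a number of a shift or a turn outside -1 to 1 is refused whole. A call with a gripper value outside its range is refused whole. The fingers move at their own pace and stop on an object; FORCE is the grip in N (left out, the last holds). Time passes only in rows, so rows that repeat a pose let the fingers close. It gives the time, the measured TCP pose, the force, the opening and the grip force at its end, in the units of the state.
- get_state(): the state, without advancing time (a new reading comes with each control period).
- get_image(name): name is "scene" or "top" or "wrist"; returns the picture (480x640x3 uint8, red, green, blue); there is no depth.
- camera_info(name): a dict with "fov_y" (degrees; the focal length in pixels is half the picture's height over the tangent of half this angle, whatever the lens; pixels are square), "cx", "cy" (the principal point, pixels), "R" (3x3) and "t" (3): a world point X has camera coordinates R X + t; the wrist camera has in their place "T_tool_cam" (4x4, takes a point from camera to tool coordinates, whose origin is the TCP and whose axes are the flange's). Camera axes: x right, y down, z forward; pixel columns grow to the right and rows downward; lengths in mm; the calibration is good to about 2 mm. A picture is of the moment at which its call begins: read the wrist's pose just before it. camera_info takes no time and is no camera call.
- finish_job(): hands the job in; it is judged then, once.
The state is a dict: "time_s": time; "joint_pos": joint angles; "qd": joint speeds; "tau": joint torques, N m; "ee_pos": TCP position; "eef_rot": TCP orientation; "force": force on the tool from outside, world axes, zero at the start; "moment": the same for the moment, N m; "gripper_width": finger opening in mm; "finger_force": force on a finger pad.
Only numpy, scipy, OpenCV 4.12 (cv2) and the standard library are available. Lean on these libraries where they do the work, as an engineer would, in place of code of your own. Each camera call takes 0.05 s, during which the arm holds its last target. There are 200 camera calls.

## Working session

There is one attempt and no reset: what is moved stays moved. The work goes in short steps, Python scripts to look and compute and a shell command to move; the robot and the scene stay as the last step left them, time stands still between calls to the robot, and variables do not carry over. Pictures are saved under pics/ and viewed, at most 12 in all, crops included, and the job is handed in when it is done.

```bash
mkdir -p pics
python3 - <<'E'
from bench import *
import cv2
for n in ("scene","top"):
    cv2.imwrite(f"pics/{n}0.png",get_image(n)[:,:,::-1]); c=camera_info(n); print(n,c)
s=get_state(); print(s); print(camera_info("wrist"))
E
```

```text
scene {'fov_y': 48.511958614423, 'cx': 313.72491355961745, 'cy': 240.79268905575245, 'R': array([[ 0.36689486,  0.93016973,  0.01313114],
       [ 0.63203549, -0.23889223, -0.73719851],
       [-0.68258281,  0.27877369, -0.67554862]]), 't': array([-165.05216897, -239.30473326, 1535.08492631])}
top {'fov_y': 52.8513115845751, 'cx': 312.9042549837588, 'cy': 242.9896902499821, 'R': array([[-0.0132477 , -0.99990241,  0.00443414],
       [-0.99425426,  0.01270152, -0.10628799],
       [ 0.1062213 , -0.00581673, -0.9943255 ]]), 't': array([  -6.64971501,  528.43610183, 1052.46302242])}
{'time_s': 0.1, 'joint_pos': array([-1.37130780e+00,  3.81138039e-01,  1.29814310e+00, -3.09831082e-05,
        1.46361495e+00, -2.15304099e-01]), 'qd': array([-0.00071613, -0.00180121, -0.00128159,  0.00048796,  0.00167997,
       -0.00128953]), 'tau': array([ 3.41288200e-03, -4.38652861e+01, -2.24912328e+01,  7.14837969e-02,
        3.42379615e-02, -8.36404593e-05]), 'ee_pos': array([ 221.58807012, -503.11472398,  238.20858092]), 'eef_rot': array([-3.14031273e+00, -2.48381698e-04,  4.14795804e-01]), 'force': array([-0.00716946,  0.11297761, -0.59942702]), 'moment': array([-0.02636729,  0.00757707, -0.04310743]), 'finger_force': 0.0, 'gripper_width': 88.05389411687997}
{'fov_y': 61.560383421448556, 'cx': 314.45312271423103, 'cy': 235.88697179844993, 'T_tool_cam': array([[ 5.91189655e-04, -9.55779873e-01, -2.94082447e-01,
         7.53025955e+01],
       [ 9.99999807e-01,  5.08764644e-04,  3.56779317e-04,
        -1.36474018e+00],
       [-1.91383739e-04, -2.94082601e-01,  9.55779989e-01,
        -1.46418733e+02],
       [ 0.00000000e+00,  0.00000000e+00,  0.00000000e+00,
         1.00000000e+00]])}
```

View pics/scene0.png

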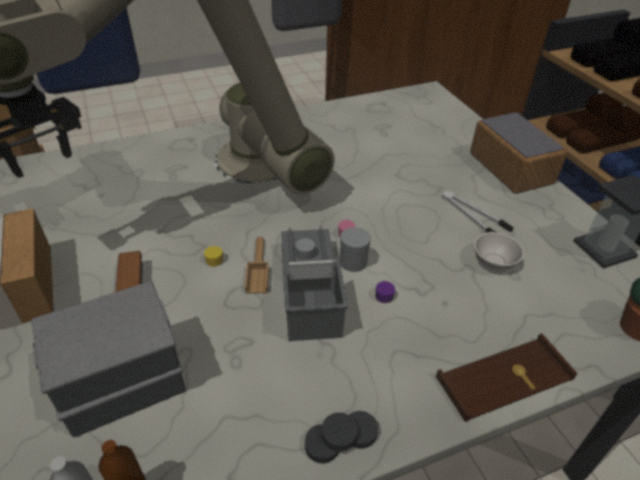

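View pics/top0.png

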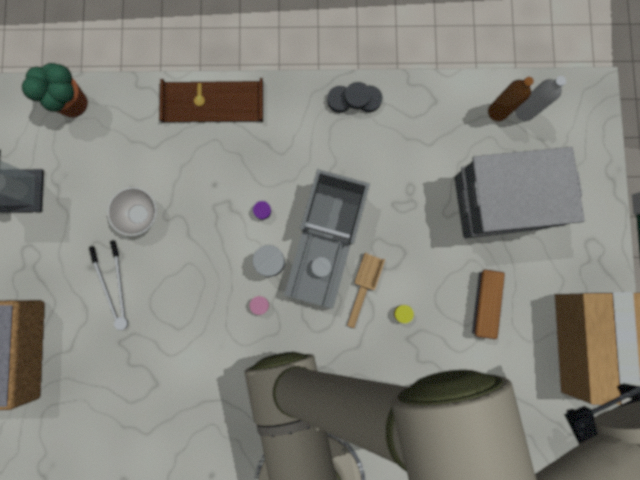

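The top view shows the bin at about (325,240): flap at (327,230), tin at (320,267), shelf end near (307,300). I'll enlarge it.

```bash
cat > h.py <<'E'
import numpy as np
from bench import *
def ray(n,u,v):
    c=camera_info(n); f=240/np.tan(np.radians(c["fov_y"]/2)); R=np.array(c["R"]);t=np.array(c["t"])
    return -R.T@t, R.T@np.array([(u-c["cx"])/f,(v-c["cy"])/f,1])
def onz(n,u,v,z):
    o,d=ray(n,u,v); return o+d*(z-o[2])/d[2]
def proj(n,X):
    c=camera_info(n); f=240/np.tan(np.radians(c["fov_y"]/2)); p=c["R"]@np.array(X)+c["t"]
    return f*p[0]/p[2]+c["cx"], f*p[1]/p[2]+c["cy"]
E
python3 - <<'E'
import cv2
a=cv2.imread("pics/top0.png")[165:315,240:390]; b=cv2.imread("pics/scene0.png")[215:345,240:380]
a=cv2.resize(a,(600,600),interpolation=cv2.INTER_CUBIC)
cv2.imwrite("pics/ct.png",a); cv2.imwrite("pics/cs.png",cv2.resize(b,None,fx=4,fy=4,interpolation=cv2.INTER_CUBIC))
E
```

```text
(no output)
```

View pics/ct.png

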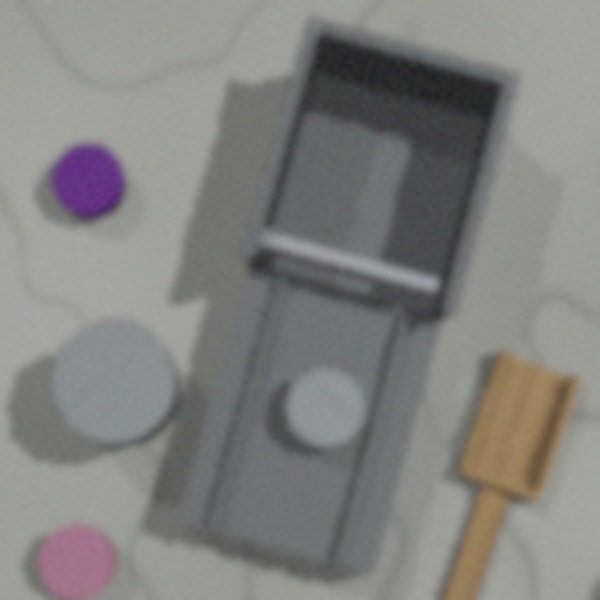

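View pics/cs.png

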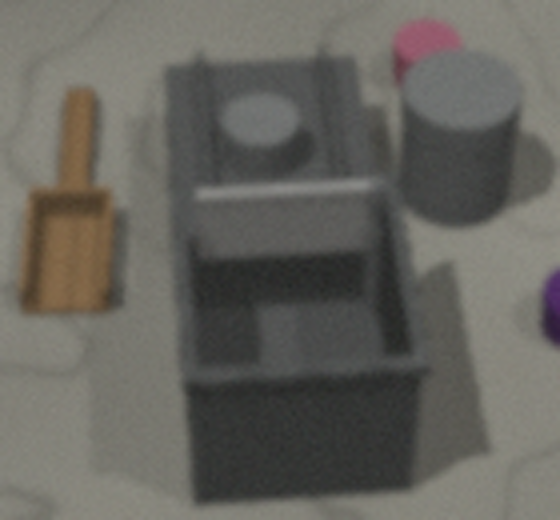

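Run:
```python
from h import *
P=lambda u,v,z: onz("top",240+(u-1.5)/4,165+(v-1.5)/4,z)
h=P(262,239,101);e=P(438,286,101);print("flap",h,e,np.linalg.norm(h-e))
bl=P(310,18,100);br=P(518,75,100);print("back",bl,br,np.linalg.norm(bl-br))
fl=P(250,262,100);fr=P(445,318,100);print("front",fl,fr)
t=P(326,407,80);print("tin top",t)
Q=lambda u,v,z: onz("scene",240+(u-1.5)/4,215+(v-1.5)/4,z)
h2=Q(195,192,101);e2=Q(375,185,101);print("scene flap (free,hinge)",h2,e2)
print("tin sc",Q(261,122,80)); print("back sc",Q(186,382,100),Q(428,370,100))
d=h-e;print("yaw from flap",np.degrees(np.arctan2(-d[0],d[1])))
d=bl-br;print("yaw from back",np.degrees(np.arctan2(-d[0],d[1])))
for a,b in (((248,385),(208,525)),((370,440),(335,555)),((275,280),(210,525)),((398,325),(332,560))):
    d=P(*a,60)-P(*b,60);print("kerb",np.degrees(np.arctan2(d[1],d[0])),P(*b,62))
```

```text
flap [559.94046581   2.67401594 101.        ] [533.98534169 -88.9816904  101.        ] 95.25983924227317
back [678.20319214 -24.1534247  100.        ] [ 646.03145561 -133.8041219   100.        ] 114.27290154071807
front [548.00830697   9.1048109  100.        ] [517.23520387 -92.36167947 100.        ]
tin top [472.71649695 -29.97951565  80.        ]
scene flap (free,hinge) [532.63369034 -89.25252045 101.        ] [560.32613434  -2.01028158 101.        ]
tin sc [474.81364149 -31.4805825   80.        ]
back sc [ 647.85501262 -134.53669307  100.        ] [681.27796022 -26.61142501 100.        ]
yaw from flap -15.811096542839804
yaw from back -16.351795371967384
kerb -16.54396463456397 [411.37240884  33.75323344  62.        ]
kerb -17.93090822695713 [394.52651817 -33.99996822  62.        ]
kerb -15.455126758984546 [411.35821248  32.68265378  62.        ]
kerb -16.67959237044461 [391.89562833 -32.35500424  62.        ]
```

Top crop: the flap bar runs from (262,240) to (438,286), the tin lid is at (326,407), and the bin's back corners are at (310,18) and (518,75). In the scene crop the flap runs from (195,192) to (375,185) and the tin is at (261,122). The two views agree to within about 3 mm: bin yaw about -16°, tin near bin x = -76, y = -7. I'll move above the bin for a wrist view to refine this.

```bash
cat >> h.py <<'E'
def go(x,y,z,yawdeg):
    s=get_state(); p=s["ee_pos"]; w=s["eef_rot"][2]; d=np.array([x,y,z])-p
    c,k=np.cos(w),np.sin(w)
    sp=-((yawdeg-np.degrees(w)+180)%360-180)/45
    print("t",s["time_s"],"pos",p.round(1),"yaw",np.degrees(w).round(2),"-> tx %.4f ty %.4f tz %.4f spin %.4f"%((d[0]*c+d[1]*k)/150,(d[0]*k-d[1]*c)/150,-d[2]/150,sp))
E
python3 -c "
from h import *
go(510,-38,240,83.8)"
```

```text
t 0.1 pos [ 221.6 -503.1  238.2] yaw 23.77 -> tx 3.0093 ty -2.0629 tz -0.0119 spin -1.3341
```

```bash
python3 -m jog '[{"tx":1,"ty":-0.69,"tz":0,"spin":0,"gripper":1},{"tx":1,"ty":-0.69,"tz":0,"spin":0},{"tx":1,"ty":-0.69,"tz":0,"spin":0},{"tx":1,"ty":-0.69,"tz":0,"spin":0},{"tx":1,"ty":-0.69,"tz":0,"spin":0},{"tx":1,"ty":-0.69,"tz":0,"spin":0}]' && python3 -m jog '[{"tx":1,"ty":-0.69,"tz":0,"spin":0},{"tx":1,"ty":-0.69,"tz":0,"spin":0},{"tx":1,"ty":-0.69,"tz":0,"spin":0},{"tx":1,"ty":-0.69,"tz":0,"spin":0},{"tx":1,"ty":-0.69,"tz":0,"spin":0},{"tx":1,"ty":-0.69,"tz":0,"spin":0}]' && python3 -m jog '[{"tx":1,"ty":-0.69,"tz":0,"spin":-1},{"tx":1,"ty":-0.69,"tz":0,"spin":-1},{"tx":1,"ty":-0.69,"tz":0,"spin":-1},{"tx":1,"ty":-0.69,"tz":0,"spin":-1},{"tx":1,"ty":-0.69,"tz":0,"spin":-1},{"tx":1,"ty":-0.69,"tz":0,"spin":-1},{"tx":1,"ty":-0.69,"tz":0,"spin":-1},{"tx":1,"ty":-0.69,"tz":0,"spin":-1}]' && python3 -m jog '[{"spin":-0.33},{"spin":-0.33},{"spin":-0.33},{"spin":-0.33},{"spin":-0.33}]'; python3 -c "
from h import *
go(510,-38,240,83.8)
import cv2
s=get_state(); np.savez('w.npz',p=s['ee_pos'],r=s['eef_rot'])
cv2.imwrite('pics/w1.png',get_image('wrist')[:,:,::-1])"
```

```text
t 0.1 pos [ 221.6 -503.1  238.2] yaw 23.77 -> tx 3.0093 ty -2.0629 tz -0.0119 spin -1.3341schema error: expected keys tx, ty, tz, spin, gripper
```

View pics/w1.png

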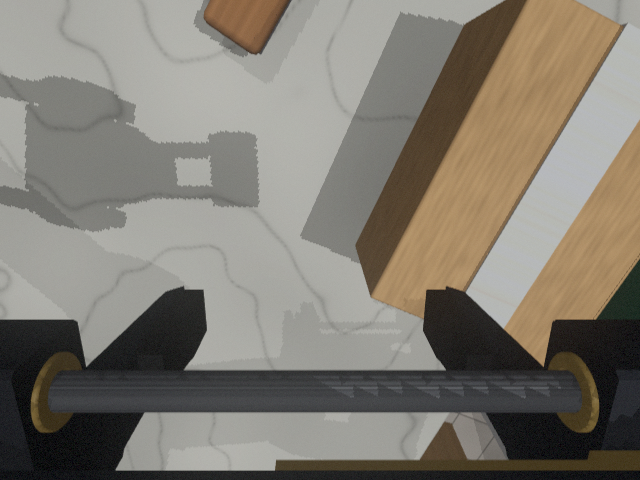

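The first row needed all the keys, so nothing moved. This view only shows the fingers at (190,300) and (440,300).

```bash
A='{"tx":1,"ty":-0.69,"tz":0,"spin":0,"gripper":1}'; python3 -m jog '[{"tx":0.98,"ty":-0.69,"tz":0,"spin":0,"gripper":1},{"tx":0.98,"ty":-0.69,"tz":0,"spin":0,"gripper":1},{"tx":0.98,"ty":-0.69,"tz":0,"spin":0,"gripper":1},{"tx":0.98,"ty":-0.69,"tz":0,"spin":0,"gripper":1},{"tx":0.98,"ty":-0.69,"tz":0,"spin":0,"gripper":1},{"tx":0.98,"ty":-0.69,"tz":0,"spin":0,"gripper":1},{"tx":0.98,"ty":-0.69,"tz":0,"spin":0,"gripper":1}]' && python3 -m jog '[{"tx":0.98,"ty":-0.69,"tz":0,"spin":0,"gripper":1},{"tx":0.98,"ty":-0.69,"tz":0,"spin":0,"gripper":1},{"tx":0.98,"ty":-0.69,"tz":0,"spin":0,"gripper":1},{"tx":0.98,"ty":-0.69,"tz":0,"spin":0,"gripper":1},{"tx":0.98,"ty":-0.69,"tz":0,"spin":0,"gripper":1},{"tx":0.98,"ty":-0.69,"tz":0,"spin":0,"gripper":1},{"tx":0.98,"ty":-0.69,"tz":0,"spin":0,"gripper":1}]' && python3 -m jog '[{"tx":0.9,"ty":-0.69,"tz":0,"spin":-1,"gripper":1},{"tx":0.9,"ty":-0.69,"tz":0,"spin":-1,"gripper":1},{"tx":0.9,"ty":-0.69,"tz":0,"spin":-1,"gripper":1},{"tx":0.9,"ty":-0.69,"tz":0,"spin":-1,"gripper":1},{"tx":0.9,"ty":-0.69,"tz":0,"spin":-1,"gripper":1},{"tx":0.9,"ty":-0.69,"tz":0,"spin":-1,"gripper":1},{"tx":0.9,"ty":-0.69,"tz":0,"spin":-1,"gripper":1},{"tx":0.9,"ty":-0.69,"tz":0,"spin":-1,"gripper":1},{"tx":0.9,"ty":-0.69,"tz":0,"spin":-1,"gripper":1}]' && python3 -m jog '[{"tx":0,"ty":0,"tz":0,"spin":-0.33,"gripper":1},{"tx":0,"ty":0,"tz":0,"spin":-0.33,"gripper":1},{"tx":0,"ty":0,"tz":0,"spin":-0.33,"gripper":1},{"tx":0,"ty":0,"tz":0,"spin":-0.33,"gripper":1},{"tx":0,"ty":0,"tz":0,"spin":-0.33,"gripper":1}]'; python3 -c "
from h import *
go(510,-58,240,83.8)
import cv2
s=get_state(); np.savez('w.npz',p=s['ee_pos'],r=s['eef_rot'])
cv2.imwrite('pics/w2.png',get_image('wrist')[:,:,::-1])"
```

```text
time_s: 0.73
ee_pos: [314.6, -349.6, 238.9]
eef_rot: [3.141, 0.0, 0.416]
force: [0.0, -0.6, -0.3]
gripper_width: 87.9
finger_force: 0.0
time_s: 1.32
ee_pos: [407.3, -196.6, 238.6]
eef_rot: [3.141, 0.0, 0.415]
force: [-1.1, -0.9, 0.9]
gripper_width: 88.4
finger_force: 0.0
time_s: 2.07
ee_pos: [489.2, -48.2, 238.5]
eef_rot: [-3.141, 0.0, 1.196]
force: [0.5, 0.5, -0.3]
gripper_width: 87.8
finger_force: 0.0
time_s: 2.48
ee_pos: [489.1, -46.9, 238.7]
eef_rot: [-3.142, 0.0, 1.454]
force: [-0.2, 0.6, 0.8]
gripper_width: 88.4
finger_force: 0.0
t 2.4833 pos [489.1 -46.9 238.7] yaw 83.33 -> tx -0.0572 ty 0.1468 tz -0.0085 spin -0.0105
```

View pics/w2.png

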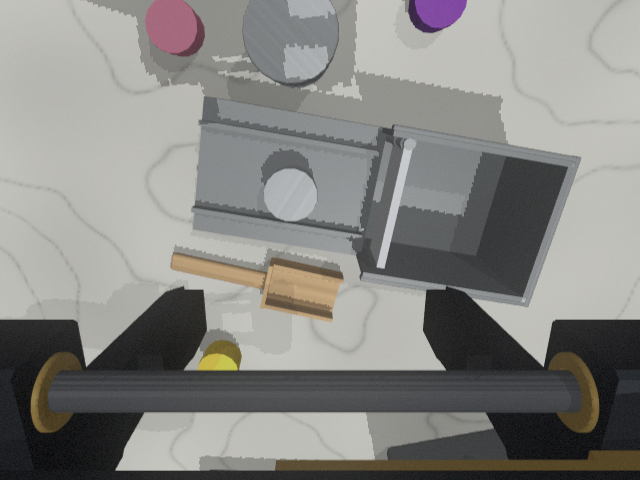

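The wrist view is clear: tin lid at (291,194), flap top from the hinge at (409,144) to the free end at (381,267), back corners at (579,157) and (527,305). The kerbs' outer ends are at (201,121) and (193,209).

Run:
```python
from h import *
from scipy.spatial.transform import Rotation as Ro
import cv2
w=np.load('w.npz'); c=camera_info("wrist"); f=240/np.tan(np.radians(c["fov_y"]/2))
M=np.eye(4);M[:3,:3]=Ro.from_euler('xyz',w['r']).as_matrix();M[:3,3]=w['p']; T=M@c["T_tool_cam"]
def P(u,v,z):
    o=T[:3,3]; d=T[:3,:3]@np.array([(u-c["cx"])/f,(v-c["cy"])/f,1]); return (o+d*(z-o[2])/d[2])[:2]
h,e=P(409,144,101),P(381,267,101)
bl,br=P(579,157,100),P(527,305,100)
print("flap",h,e,np.linalg.norm(h-e)); print("back",bl,br,np.linalg.norm(bl-br))
yw=lambda d:np.degrees(np.arctan2(-d[0],d[1]))
print(yw(h-e),yw(bl-br))
k1,k2=P(201,121,62),P(378,152,62); d=k2-k1; print("kerbL",k1,k2,np.degrees(np.arctan2(d[1],d[0])))
k3,k4=P(193,209,62),P(352,238,62); d=k4-k3; print("kerbR",k3,k4,np.degrees(np.arctan2(d[1],d[0])))
g=cv2.cvtColor(cv2.imread('pics/w2.png'),cv2.COLOR_BGR2GRAY)
m=(g>140).astype('u1'); n,l,st,ce=cv2.connectedComponentsWithStats(m[150:230,250:330]); 
for i in range(1,n):
    if st[i,4]>300: print("blob",st[i],ce[i]+[250,150])
t=P(291,194,80); print("tin",t)
a=np.radians(-16.3); u=np.array([np.cos(a),np.sin(a)]); v=np.array([-u[1],u[0]])
O=np.array([548,-45.5])
for n,q in dict(h=h,e=e,bl=bl,br=br,k1=k1,k2=k2,k3=k3,k4=k4,tin=t).items(): print(n,((q-O)@u).round(1),((q-O)@v).round(1))
```

```text
flap [559.01693793   0.99658097] [533.72223948 -87.56191978] 92.1001076291664
back [676.73125759 -21.71190882] [ 645.06511647 -132.96083522] 115.66792173488393
-15.940771867953531 -15.888590706651843
kerbL [408.99546211  32.99264461] [542.99092488  -6.27410814] -16.332979557564634
kerbR [388.68780293 -34.71627809] [516.34482507 -74.72643638] -17.401991326662117
blob [  13    0   67   72 3447] [300.58630693 190.29358863]
blob [  0  68  72  12 362] [276.38674033 225.69337017]
tin [471.8592472  -28.22425261]
h -2.5 47.7
e -1.9 -44.4
bl 116.9 59.0
br 117.7 -56.7
k1 -155.4 36.3
k2 -15.8 36.2
k3 -155.9 -34.4
k4 -22.2 -36.9
tin -77.9 -4.8
```

The three views agree: bin origin ≈ (547,-45), yaw -16.2°, tin in the bin frame ≈ (-77,-5). I'll tilt the finger line 10° so the front finger sits left of the lane's middle. It will then open the flap to about 1.2 rad while the rear finger meets the tin centrally.

```bash
python3 -c "
from h import *
go(480.9,-24.8,60,83.8)"
```

```text
t 2.5333 pos [489.1 -46.7 238.7] yaw 83.38 -> tx 0.1390 ty -0.0713 tz 1.1915 spin -0.0093
```

```bash
python3 -m jog '[{"tx":0.14,"ty":-0.07,"tz":0,"spin":-0.01,"gripper":0.9},{"tx":0.14,"ty":-0.07,"tz":0,"spin":-0.01,"gripper":0.9},{"tx":0.14,"ty":-0.07,"tz":0,"spin":-0.01,"gripper":0.9},{"tx":0.14,"ty":-0.07,"tz":0.2,"spin":-0.01,"gripper":0.9},{"tx":0.14,"ty":-0.07,"tz":0.4,"spin":-0.01,"gripper":0.9},{"tx":0.14,"ty":-0.07,"tz":0.6,"spin":-0.01,"gripper":0.9},{"tx":0.14,"ty":-0.07,"tz":0.75,"spin":-0.01,"gripper":0.9},{"tx":0.14,"ty":-0.07,"tz":0.75,"spin":-0.01,"gripper":0.9},{"tx":0.14,"ty":-0.07,"tz":0.75,"spin":-0.01,"gripper":0.9}]'
python3 -c "
from h import *
go(480.9,-24.8,60,83.8)
import cv2
cv2.imwrite('pics/w3.png',get_image('wrist')[:,:,::-1])"
```

```text
time_s: 3.28
ee_pos: [481.2, -24.7, 126.2]
eef_rot: [-3.14, -0.0, 1.466]
force: [0.3, 0.1, 0.8]
gripper_width: 79.1
finger_force: 0.0
t 3.2833 pos [481.2 -24.7 126.2] yaw 84.0 -> tx -0.0009 ty -0.0019 tz 0.4411 spin 0.0044
```

View pics/w3.png

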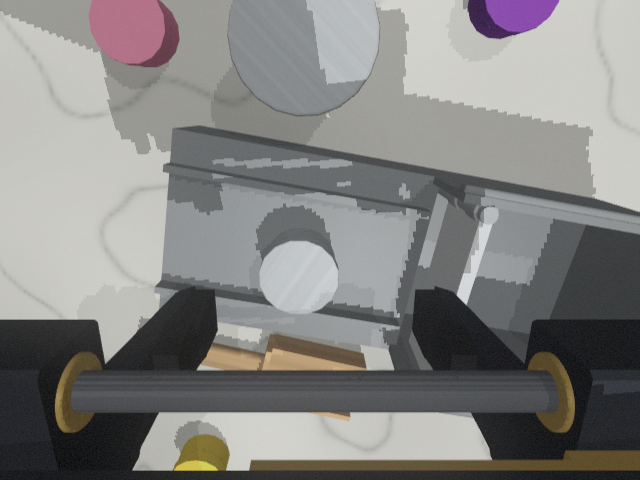

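The open fingers straddle the tin: left tip at (200,295), tin at (299,277), right tip at (430,295), flap bar at (478,255). The gaps are clear, so I descend.

```bash
python3 -m jog '[{"tx":0,"ty":0,"tz":0.12,"spin":0,"gripper":0.9},{"tx":0,"ty":0,"tz":0.24,"spin":0,"gripper":0.9},{"tx":0,"ty":0,"tz":0.34,"spin":0,"gripper":0.9},{"tx":0,"ty":0,"tz":0.4,"spin":0,"gripper":0.9},{"tx":0,"ty":0,"tz":0.435,"spin":0,"gripper":0.9},{"tx":0,"ty":0,"tz":0.435,"spin":0,"gripper":0.9}]'
python3 -c "
from h import *
import cv2
go(480.9,-24.8,60,83.8)
cv2.imwrite('pics/w4.png',cv2.vconcat([get_image('wrist')[:,:,::-1][:,:,:]]))"
```

```text
time_s: 3.83
ee_pos: [481.4, -24.4, 61.2]
eef_rot: [3.141, 0.0, 1.467]
force: [-0.5, -0.2, 1.3]
gripper_width: 79.1
finger_force: 0.0
t 3.8333 pos [481.4 -24.4  61.2] yaw 84.05 -> tx -0.0029 ty -0.0030 tz 0.0081 spin 0.0056
```

View pics/w4.png

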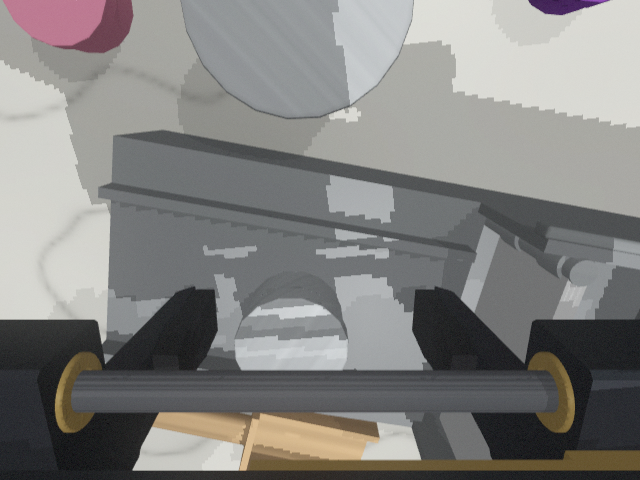

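Fingertips are at z 61 and the tin sits between them at (292,354). By the ray it lies about 8 mm to the tool's -x side, nearly at the pad's edge, so I shift across a little. Then I widen and advance to open the flap first.

```bash
python3 -m jog '[{"tx":-0.02,"ty":0,"tz":0,"spin":-0.05,"gripper":0.9},{"tx":-0.04,"ty":0,"tz":0,"spin":-0.05,"gripper":0.9},{"tx":-0.04,"ty":0,"tz":0,"spin":-0.05,"gripper":0.9},{"tx":-0.04,"ty":0,"tz":0,"spin":-0.05,"gripper":1},{"tx":-0.04,"ty":0,"tz":0,"spin":-0.05,"gripper":1},{"tx":-0.04,"ty":0,"tz":0,"spin":-0.05,"gripper":1}]' && python3 -m jog '[{"tx":-0.004,"ty":0.03,"tz":0,"spin":0,"gripper":1},{"tx":-0.008,"ty":0.06,"tz":0,"spin":0,"gripper":1},{"tx":-0.012,"ty":0.1,"tz":0,"spin":0,"gripper":1},{"tx":-0.015,"ty":0.13,"tz":0,"spin":0,"gripper":1},{"tx":-0.02,"ty":0.16,"tz":0,"spin":0,"gripper":1},{"tx":-0.022,"ty":0.19,"tz":0,"spin":0,"gripper":1},{"tx":-0.025,"ty":0.22,"tz":0,"spin":0,"gripper":1},{"tx":-0.025,"ty":0.22,"tz":0,"spin":0,"gripper":1}]'
python3 -c "
from h import *
import cv2
a=get_image('wrist');b=get_image('scene')[200:350,230:390]
cv2.imwrite('pics/w5.png',cv2.hconcat([cv2.resize(a,(480,360)),cv2.resize(b,(320,300))[:,:,:] if 0 else cv2.copyMakeBorder(cv2.resize(b,(320,300)),0,60,0,0,0)])[:,:,::-1])"
```

```text
time_s: 4.38
ee_pos: [480.5, -30.1, 61.2]
eef_rot: [3.141, 0.0, 1.506]
force: [0.5, -0.2, -0.4]
gripper_width: 88.3
finger_force: 0.0
time_s: 5.05
ee_pos: [513.9, -36.3, 60.9]
eef_rot: [3.141, 0.0, 1.506]
force: [-2.3, -0.5, -0.2]
gripper_width: 88.0
finger_force: 1.1
```

View pics/w5.png

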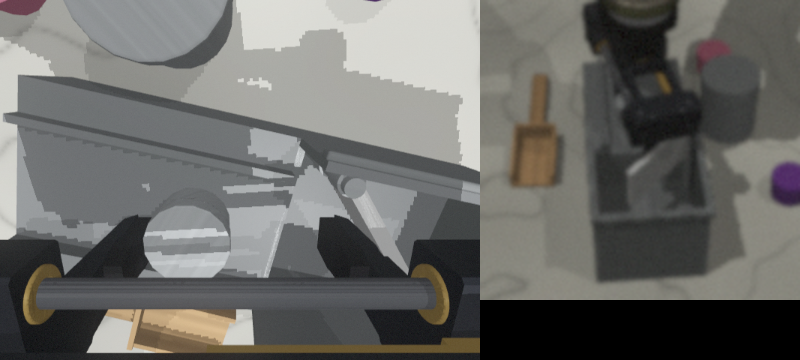

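The front finger holds the flap about 0.6 rad open (edge at (395,260) in the left picture). The rear finger has just met the tin at (187,235), well clear of the flap. I continue the push.

```bash
python3 -m jog '[{"tx":-0.004,"ty":0.035,"tz":0,"spin":0,"gripper":1},{"tx":-0.008,"ty":0.07,"tz":0,"spin":0,"gripper":1},{"tx":-0.012,"ty":0.105,"tz":0,"spin":0,"gripper":1},{"tx":-0.016,"ty":0.14,"tz":0,"spin":0,"gripper":1},{"tx":-0.02,"ty":0.175,"tz":0,"spin":0,"gripper":1},{"tx":-0.024,"ty":0.21,"tz":0,"spin":0,"gripper":1},{"tx":-0.028,"ty":0.245,"tz":0,"spin":0,"gripper":1},{"tx":-0.032,"ty":0.28,"tz":0,"spin":0,"gripper":1},{"tx":-0.036,"ty":0.315,"tz":0,"spin":0,"gripper":1},{"tx":-0.04,"ty":0.35,"tz":0,"spin":0,"gripper":1},{"tx":-0.044,"ty":0.385,"tz":0,"spin":0,"gripper":1},{"tx":-0.047,"ty":0.41,"tz":0,"spin":0,"gripper":1}]' && python3 -m jog '[{"tx":0,"ty":0,"tz":0,"spin":0,"gripper":1},{"tx":0,"ty":0,"tz":0,"spin":0,"gripper":1},{"tx":0,"ty":0,"tz":0,"spin":0,"gripper":1}]'
python3 -c "
from h import *
import cv2
a=get_image('wrist');b=get_image('scene')[200:350,230:390]
cv2.imwrite('pics/w6.png',cv2.hconcat([cv2.resize(a,(480,360)),cv2.copyMakeBorder(cv2.resize(b,(320,300)),0,60,0,0,0)])[:,:,::-1])"
```

```text
time_s: 6.15
ee_pos: [574.8, -47.2, 61.0]
eef_rot: [3.141, 0.0, 1.506]
force: [-1.3, -0.5, 0.6]
gripper_width: 88.3
finger_force: 0.7
time_s: 6.4
ee_pos: [574.3, -47.2, 61.1]
eef_rot: [3.141, 0.0, 1.506]
force: [0.5, -1.7, -0.1]
gripper_width: 88.2
finger_force: 0.7
```

View pics/w6.png

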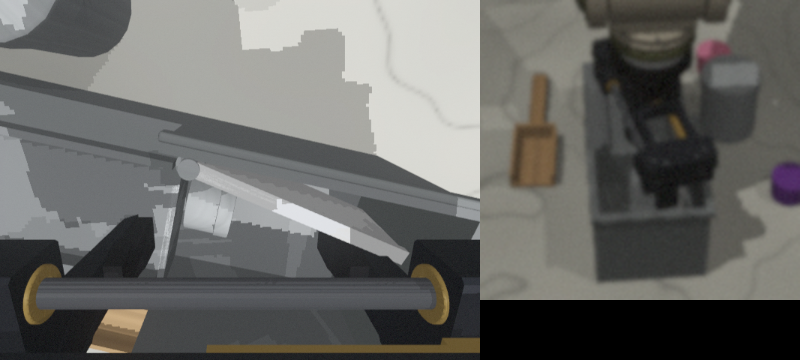

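The tin has dropped over the shelf end, seen low in the bin at (210,215). The flap lies on the front finger (edge at (405,260)). I lift straight up so the flap springs shut.

```bash
python3 -m jog '[{"tx":0,"ty":0,"tz":-0.15,"spin":0,"gripper":1},{"tx":0,"ty":0,"tz":-0.35,"spin":0,"gripper":1},{"tx":0,"ty":0,"tz":-0.6,"spin":0,"gripper":1},{"tx":0,"ty":0,"tz":-0.85,"spin":0,"gripper":1},{"tx":0,"ty":0,"tz":-1,"spin":0,"gripper":1},{"tx":0,"ty":0,"tz":-1,"spin":0,"gripper":1},{"tx":0,"ty":0,"tz":-1,"spin":0,"gripper":1}]' && python3 -m jog '[{"tx":-0.3,"ty":-0.2,"tz":-0.2,"spin":0,"gripper":1},{"tx":-0.3,"ty":-0.2,"tz":-0.2,"spin":0,"gripper":1},{"tx":-0.3,"ty":-0.2,"tz":-0.2,"spin":0,"gripper":1},{"tx":-0.3,"ty":-0.2,"tz":-0.2,"spin":0,"gripper":1}]'
python3 -c "
from h import *
import cv2
a=get_image('wrist');b=get_image('scene')[200:350,230:390]
cv2.imwrite('pics/w7.png',cv2.hconcat([cv2.resize(a,(480,360)),cv2.copyMakeBorder(cv2.resize(b,(320,300)),0,60,0,0,0)])[:,:,::-1])"
```

```text
time_s: 7.08
ee_pos: [574.1, -46.8, 211.8]
eef_rot: [3.139, 0.0, 1.507]
force: [0.2, -0.4, -0.0]
gripper_width: 88.3
finger_force: 0.0
time_s: 7.42
ee_pos: [540.7, -90.2, 239.9]
eef_rot: [-3.14, -0.001, 1.505]
force: [0.6, -0.2, 0.5]
gripper_width: 88.3
finger_force: 0.0
```

View pics/w7.png

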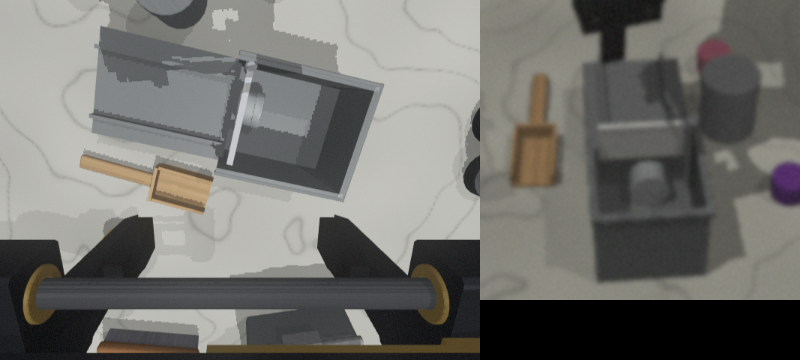

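The tin lies in the bin at (650,180) in the right picture. The flap is shut square across the lane, the shelf is empty, and the nearby things are in place with the gripper clear.

```bash
python3 -c "
from bench import *
print(finish_job())"
```

```text
the job is handed in; nothing more can be done
None
```

The tin is in the bin and the flap closed behind it; one finger held the flap open while the other pushed the tin in, nothing else was moved as far as the pictures show, and the job was handed in at about 7.5 s.

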